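Switch on the sanding place in order

ROBOT

A 6-joint arm with a two-finger parallel gripper is mounted at the origin on the work surface. World frame = base frame: x ahead of the robot, y to its left, z up, the work surface at z = 0. Lengths are in m, angles in rad, forces in N, time in s.
With the tool pointing down it reaches from about 0.375 to 0.975 m from the base axis. Payload 3.8 kg.
Tool frame: the origin (TCP) lies at the very end of the fingers, on their centre line; the grasp point (between the pads) lies 19 mm behind it (tcp_to_grasp is the distance from the TCP to the grasp point, in m); z points along the fingers, x is the direction in which the jaws open and shut, and the axes are right-handed (so a half turn about z gives the same grasp; the last joint's range is limited). The gripper opens to 88 mm and grips with 3 to 60 N. Pads are 18 mm wide; open, the fingers measure 123 mm over their backs; the gripper's body (75 mm by 187 mm) begins 45 mm behind the grasp point.
Start: joints at [-1.321, 0.264, 1.604, -0, 1.274, -0.037], TCP at [0.191, -0.647, 0.213] pointing down, gripper open.
Joint ranges: [-2.63, 2.63], [-0.94, 2.18], [0.31, 2.57], [-1.31, 4.45], [0, 2.66], [-2.55, 2.55]. Speed limits (rad/s): [2.57, 2.57, 3.14, 3.14, 3.14, 3.14].

INTERFACE

Orientations are given as a unit quaternion [w, x, y, z].
In Python, from bench import sense, snapshot, camera_info, job_done, tcp_to_grasp gives the robot as it stands.
- The arm moves only by the tool arm_command, never from a script. Its argument "motion" is a list of rows, each a list of 3 entries, a list of its own where there are three numbers: the shift along the tool's x, y, z normalised to -1 to 1, where 1 is 0.03 m, then the turn about the tool's z normalised to -1 to 1, where 1 is 0.12 rad, then the closure, from -1 (fully open) to 1 (shut), so that 0 is half open. In form: [[[tx, ty, tz], twist, claw], ...]. A call has 1 to 20 rows; each row shifts and turns the commanded pose from where the row before left it, along the tool's axes as they then stand; what a row does not reach is not made up. A row lasts 1/12 s, in which the tool goes at most 41.7 mm and 7.16 degrees, less where a joint would pass 70% of its speed; a pose out of reach is approached as far as the arm can. A call with a number of a shift or a turn outside -1 to 1 is refused whole. A call with a gripper value outside its range is refused whole. The fingers move at their own pace and stop on an object; "grip_force" is the grip in N (left out, the last holds). Time passes only in rows, so rows that do not move let the fingers close. It gives the time, the measured TCP pose, the force and the opening at its end, in the units of the state.
- sense(): the state, without advancing time (a new reading comes with each control period).
- snapshot(name): name is "scene" or "top"; returns (picture, depth): 400x640x3 uint8, red, green, blue; 400x640 float32, m along the optical axis (not along the pixel's ray), 0 where there is no reading.
- camera_info(name): a dict with "fov_y" (degrees; the focal length in pixels is half the picture's height over the tangent of half this angle, whatever the lens; pixels are square), "cx", "cy" (the principal point, pixels), "world_from_camera" (4x4, takes a point from camera to world coordinates). Camera axes: x right, y down, z forward; pixel columns grow to the right and rows downward; lengths in m; the calibration is good to about 2 mm. A picture is of the moment at which its call begins. camera_info takes no time and is no camera call.
- job_done(): hands the job in, once; it reports no verdict.
The state is a dict: "clock": time; "q": joint angles; "qvel": joint speeds; "effort": joint torques, N m; "tool_pos": TCP position; "tcp_rot": TCP orientation; "contact_force": force on the tool from outside, world axes, zero at the start; "torque": the same for the moment, N m; "finger_gap": finger opening in m.
Only numpy, scipy, OpenCV 4.12 (cv2) and the standard library are available. Lean on these libraries where they do the work, as an engineer would, in place of code of your own. Each camera call takes 0.05 s, during which the arm holds its last target. There are 200 camera calls.

TASK

Switch on the sanding place by lightly touching the dot on the paddle switches with the fingertips so that each rocks over fully and stays on: first green (dust extractor), then yellow (work lamp), then red (sander). Leave the white switch off, do not pick up, tip or push the switch boxes about, leave the other things on the bench where they are, and finish with the hand clear.

Things in the scene. Friction and masses are not known exactly. Their poses are not given: they have to be found in the camera images.
- green_box: grey desktop switch box with a green paddle (dust extractor), loose on the bench on rubber feet, 0.6 kg, 104 x 66 mm, its rim 42 mm high. Origin at the centre of its underside; x runs along the 104 mm length towards the dotted half of the paddle, z up.
- green_spot (a point): the dot on the green paddle, the place to touch: on its top face, 28 mm from the hinge towards the box's +x end. The paddle is a flat rocker 84 mm (along box x) by 48 mm, hinged across its middle. Off, the dot stands about 58 mm above the bench; on, about 50 mm. The whole rocker sits on a springy cushion, sinks about 1 mm per 2.5 N of push (at most 8 mm) and rises when let go. The point moves with the paddle.
- green_paddle (a joint): green paddle's angle: 0 = off (at the start 0 to 0.03), 0.28 = fully on, dotted half down against its stop. It stays where it is left. About 1.5 to 4 N on the dot moves it; the same on the undotted half turns it back off.
- yellow_box: grey desktop switch box with a yellow paddle (work lamp), loose on the bench on rubber feet, 0.6 kg, 104 x 66 mm, its rim 42 mm high. Origin at the centre of its underside; x runs along the 104 mm length towards the dotted half of the paddle, z up.
- yellow_spot (a point): the dot on the yellow paddle, the place to touch: on its top face, 28 mm from the hinge towards the box's +x end. The paddle is a flat rocker 84 mm (along box x) by 48 mm, hinged across its middle. Off, the dot stands about 58 mm above the bench; on, about 50 mm. The whole rocker sits on a springy cushion, sinks about 1 mm per 2.5 N of push (at most 8 mm) and rises when let go. The point moves with the paddle.
- yellow_paddle (a joint): yellow paddle's angle: 0 = off (at the start 0 to 0.03), 0.28 = fully on, dotted half down against its stop. It stays where it is left. About 1.5 to 4 N on the dot moves it; the same on the undotted half turns it back off.
- red_box: grey desktop switch box with a red paddle (disc sander), loose on the bench on rubber feet, 0.6 kg, 104 x 66 mm, its rim 42 mm high. Origin at the centre of its underside; x runs along the 104 mm length towards the dotted half of the paddle, z up.
- red_spot (a point): the dot on the red paddle, the place to touch: on its top face, 28 mm from the hinge towards the box's +x end. The paddle is a flat rocker 84 mm (along box x) by 48 mm, hinged across its middle. Off, the dot stands about 58 mm above the bench; on, about 50 mm. The whole rocker sits on a springy cushion, sinks about 1 mm per 2.5 N of push (at most 8 mm) and rises when let go. The point moves with the paddle.
- red_paddle (a joint): red paddle's angle: 0 = off (at the start 0 to 0.03), 0.28 = fully on, dotted half down against its stop. It stays where it is left. About 1.5 to 4 N on the dot moves it; the same on the undotted half turns it back off.
- white_box: grey desktop switch box with a white paddle (spare circuit, must stay off), loose on the bench on rubber feet, 0.6 kg, 104 x 66 mm, its rim 42 mm high. Origin at the centre of its underside; x runs along the 104 mm length towards the dotted half of the paddle, z up.
- white_spot (a point): the dot on the white paddle, the place to touch: on its top face, 28 mm from the hinge towards the box's +x end. The paddle is a flat rocker 84 mm (along box x) by 48 mm, hinged across its middle. Off, the dot stands about 58 mm above the bench; on, about 50 mm. The whole rocker sits on a springy cushion, sinks about 1 mm per 2.5 N of push (at most 8 mm) and rises when let go. The point moves with the paddle.
- white_paddle (a joint): white paddle's angle: 0 = off (at the start 0 to 0.03), 0.28 = fully on, dotted half down against its stop. It stays where it is left. About 1.5 to 4 N on the dot moves it; the same on the undotted half turns it back off.
- sanding_block: cork sanding block, 100 x 60 x 35 mm, loose; origin at the centre of its underside, x along its length. To be left alone.
- screwdriver: screwdriver, 190 mm long, lying on the bench, loose; x along its length, handle to -x. To be left alone.
- jar: amber glass jar with a steel cap, 64 mm across, 85 mm high, loose; origin at the centre of its underside. To be left alone.
- toy_car: wooden toy car, 110 mm long (its x), 63 mm over the wheels, 59 mm high, loose; origin at bench level under its centre. To be left alone.
Things that resemble listed ones, but are neither listed nor needed, are in the scene too. Leave any blue look-alike of the green_box alone.

How it is judged:
By the outcome, as a careful person would: the job done as asked, in the order asked, and still so for the second after the job is handed in, with the robot touching nothing.
It also fails if it takes over 48 s, if anything falls off the work surface, if the arm or the gripper's body presses on something with over 40 N, if the wrist force passes 120 N, or if a joint passes its speed limit or range.

## Working session

There is one attempt and no reset: what is moved stays moved. The work goes in short steps, Python scripts to look and compute and a tool call to move; the robot and the scene stay as the last step left them, time stands still between calls to the robot, and variables do not carry over. Pictures are saved under pics/ and viewed, about 8 in all and at most 12, crops included, and the job is handed in when it is done.

Besides the shell and the picture viewer there is one more tool, called after "Request:" as name(argument=value, ...) on one line, values as JSON. arm_command: Moves the arm, as the interface text tells. Its arguments: {"type":"object","properties":{"motion":{"type":"array","items":{"type":"array"}},"grip_force":{"type":"number"}},"required":["motion"]}

```bash
mkdir -p pics; ls; cat > h.py <<'E'
import numpy as np, cv2
from bench import *
def cam(n):
    i=camera_info(n); f=200/np.tan(np.radians(i['fov_y']/2)); return f,i['cx'],i['cy'],np.array(i['world_from_camera'])
def plane(n,u,v,z):
    f,cx,cy,T=cam(n); d=T[:3,:3]@np.array([(u-cx)/f,(v-cy)/f,1.]); o=T[:3,3]; return o+d*(z-o[2])/d[2]
def cloud(n,D):
    f,cx,cy,T=cam(n); v,u=np.mgrid[0:400,0:640]
    P=np.stack([(u-cx)/f*D,(v-cy)/f*D,D],-1); return P@T[:3,:3].T+T[:3,3]
def save(n,name):
    I,D=snapshot(n); cv2.imwrite(f'pics/{name}.png',I[...,::-1]); np.save(f'pics/{name}.npy',D); return I,D
E
python3 - <<'E'
from h import *
for n in('top','scene'):
    save(n,n+'0'); print(n,cam(n)); print({k:v for k,v in camera_info(n).items() if k!='world_from_camera'})
print(sense(), tcp_to_grasp)
E
```

```text
pics
top (np.float64(370.9126339401015), 316.953650091658, 210.02567066084865, array([[ 0.0457569 , -0.97802162,  0.20342081,  0.37245358],
       [-0.9989412 , -0.04577074,  0.00463907,  0.01965306],
       [ 0.00477361, -0.2034177 , -0.97908041,  1.07119864],
       [ 0.        ,  0.        ,  0.        ,  1.        ]]))
{'fov_y': 56.668027692703596, 'cx': 316.953650091658, 'cy': 210.02567066084865}
scene (np.float64(457.6463749739562), 316.5582998998706, 195.1081759083398, array([[ 0.19534357,  0.80083923, -0.56612491,  1.24910449],
       [ 0.98070754, -0.1638168 ,  0.10666196, -0.12535766],
       [-0.00732169, -0.5760387 , -0.81738963,  1.06045769],
       [ 0.        ,  0.        ,  0.        ,  1.        ]]))
{'fov_y': 47.21244998156092, 'cx': 316.5582998998706, 'cy': 195.1081759083398}
{'clock': 0.1, 'q': array([-1.32090548e+00,  2.64663547e-01,  1.60521175e+00, -4.39365317e-06,
        1.27370440e+00, -3.69208805e-02]), 'qvel': array([ 0.00238323, -0.00063396, -0.00109951, -0.00074354,  0.00305502,
        0.00178375]), 'effort': array([ 1.15068701e-04, -5.03618610e+01, -3.58070004e+01,  7.30099878e-02,
        2.32711353e-02, -4.73516889e-05]), 'tool_pos': array([ 0.19076887, -0.64676983,  0.21213605]), 'tcp_rot': array([-6.22244141e-04,  8.00904365e-01, -5.98791459e-01, -7.74531162e-04]), 'contact_force': array([ 0.07111366,  0.44283735, -0.085829  ]), 'torque': array([-0.01869787, -0.01332761, -0.02176701]), 'finger_gap': 0.08808371338105526} 0.0187
```

View pics/top0.png

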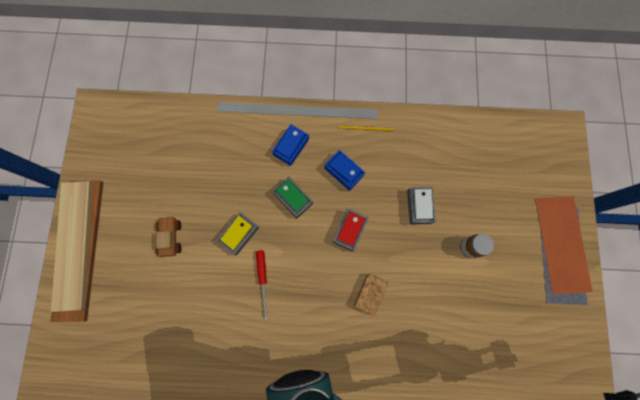

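View pics/scene0.png

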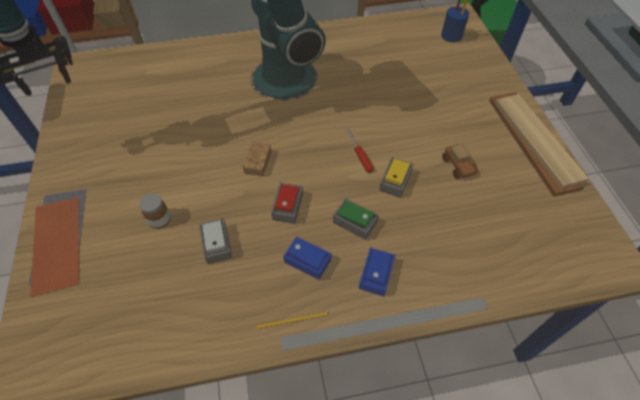

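The top view shows the green paddle at (293,197), yellow (238,233), red (350,230) and white (421,205). The blue look-alikes are at (291,145) and (345,170). Next I'll locate the paddles and dots in both views.

```bash
cat > m.py <<'E'
from h import *
import sys
R={'green':((45,95),{'top':(293,197),'scene':(356,216)}),'yellow':((22,34),{'top':(238,233),'scene':(397,175)}),'red':((-8,6),{'top':(350,230),'scene':(288,198)})}
def measure(n,I,D,col):
    (h0,h1),c=R[col]; u,v=c[n]; r=34
    H=cv2.cvtColor(I,cv2.COLOR_RGB2HSV).astype(int); hh=H[...,0].copy()
    if h0<0: hh[hh>90]-=180
    m=((hh>=h0)&(hh<=h1)&(H[...,1]>(195 if col=='yellow' else 130))&(H[...,2]>50)).astype(np.uint8)
    w=np.zeros_like(m); w[v-r:v+r,u-r:u+r]=1; m*=w
    cs=max(cv2.findContours(m,cv2.RETR_EXTERNAL,cv2.CHAIN_APPROX_NONE)[0],key=cv2.contourArea)
    hull=cv2.convexHull(cs); f=np.zeros_like(m); cv2.fillPoly(f,[hull],1); inner=cv2.erode(f,np.ones((3,3)))
    g=cv2.cvtColor(I,cv2.COLOR_RGB2GRAY).astype(float); med=np.median(g[inner>0]); dev=np.abs(g-med)*inner
    dev[dev<0.35*dev.max()]=0; yy,xx=np.mgrid[0:400,0:640]
    # keep the blob with the peak
    lab=cv2.connectedComponents((dev>0).astype(np.uint8))[1]; pk=np.unravel_index(dev.argmax(),dev.shape); dev*=(lab==lab[pk])
    d=(np.sum(xx*dev)/dev.sum(),np.sum(yy*dev)/dev.sum())
    P=cloud(n,D); inn=(inner>0)&(D>0)
    ds=plane(n,*d,0.058)
    Q=np.array([plane(n,*p[0],0.056)[:2] for p in hull],np.float32); rc=cv2.minAreaRect(Q)
    b=cv2.boxPoints(rc); e=[b[1]-b[0],b[2]-b[1]]; l=max(e,key=np.linalg.norm); l/=np.linalg.norm(l)
    ctr=np.array(rc[0]); l*=np.sign(l@(ds[:2]-ctr)); 
    A=P[inn]; pl=np.linalg.lstsq(np.c_[A[:,:2],np.ones(len(A))],A[:,2],rcond=None)[0]
    dx=np.abs((A[:,:2]-ds[:2])).max(1)<.008
    print(n,col,'dotpx',np.round(d,1),'dot',ds.round(4),'ctr',ctr.round(4),'size',np.round(rc[1],3),'yaw',round(float(np.arctan2(l[1],l[0])),3),'along',round(float((ds[:2]-ctr)@l),4),'across',round(float(np.cross(l,ds[:2]-ctr)),4),'z ctr/dot',round(float(np.median(A[:,2])),4),round(float(np.median(A[dx,2])),4) if dx.any() else None,'slope',round(float(pl[:2]@l),3))
E
cat > go.py <<'E'
from m import *
import warnings; warnings.simplefilter('ignore')
for n in('top','scene'):
    I=cv2.imread(f'pics/{n}0.png')[...,::-1].copy(); D=np.load(f'pics/{n}0.npy')
    for c in R: measure(n,I,D,c)
I=cv2.imread('pics/top0.png')[135:265,205:375]; J=cv2.imread('pics/scene0.png')[145:245,260:430]
cv2.imwrite('pics/crop0.png',np.vstack([cv2.resize(x,None,fx=2.5*1.0,fy=2.5,interpolation=cv2.INTER_CUBIC) for x in(I,J)]))
E
python3 go.py
```

```text
top green dotpx [285.2 187.5] dot [0.6436 0.117  0.058 ] ctr [0.6237 0.0969] size [0.083 0.046] yaw 0.797 along 0.0283 across -0.0002 z ctr/dot 0.0537 0.0578 slope 0.122
top yellow dotpx [241.6 224.3] dot [0.533  0.2307 0.058 ] ctr [0.5103 0.2447] size [0.048 0.081] yaw -0.591 along 0.0266 across 0.001 z ctr/dot 0.0539 0.0579 slope 0.135
top red dotpx [355. 219.] dot [ 0.5624 -0.0822  0.058 ] ctr [ 0.5361 -0.0714] size [0.049 0.085] yaw -0.397 along 0.0284 across 0.0002 z ctr/dot 0.0536 0.0571 slope 0.136Traceback (most recent call last):
  File "go.py", line 5, in <module>
    for c in R: measure(n,I,D,c)
                ~~~~~~~^^^^^^^^^
  File "m.py", line 10, in measure
    cs=max(cv2.findContours(m,cv2.RETR_EXTERNAL,cv2.CHAIN_APPROX_NONE)[0],key=cv2.contourArea)
ValueError: max() iterable argument is empty
```

```bash
sed -i "s/(195 if col=='yellow' else 130)/(195 if col=='yellow' and n=='top' else 170 if col=='yellow' else 100)/" m.py; sed -i 's/H\[...,2\]>50/H[...,2]>25/' m.py; sed -i '1,6{/for c in R/s/for c in R: measure(n,I,D,c)/for c in R:\n        try: measure(n,I,D,c)\n        except Exception as e: print(n,c,e)/}' go.py; python3 go.py; python3 -c "
import cv2;I=cv2.imread('pics/scene0.png');H=cv2.cvtColor(I,cv2.COLOR_BGR2HSV);print(H[218,350],H[178,397],H[205,288])"
```

```text
top green dotpx [285.2 187.5] dot [0.6436 0.117  0.058 ] ctr [0.6239 0.0975] size [0.085 0.048] yaw 0.789 along 0.0277 across -0.0003 z ctr/dot 0.0537 0.0578 slope 0.122
top yellow dotpx [241.6 224.3] dot [0.533  0.2307 0.058 ] ctr [0.5103 0.2447] size [0.048 0.081] yaw -0.591 along 0.0266 across 0.001 z ctr/dot 0.0539 0.0579 slope 0.135
top red dotpx [355. 219.] dot [ 0.5624 -0.0822  0.058 ] ctr [ 0.5363 -0.0717] size [0.05  0.087] yaw -0.388 along 0.0282 across 0.0002 z ctr/dot 0.0536 0.0571 slope 0.134
scene green dotpx [364.7 215.9] dot [0.6445 0.115  0.058 ] ctr [0.6313 0.0928] size [0.08  0.049] yaw 0.911 along 0.0257 across 0.0031 z ctr/dot 0.0529 0.0559 slope 0.118
scene yellow dotpx [394.5 176. ] dot [0.5346 0.2287 0.058 ] ctr [0.5187 0.2405] size [0.044 0.077] yaw -0.612 along 0.0198 across -0.0006 z ctr/dot 0.0536 0.0555 slope 0.115
scene red dotpx [284. 203.] dot [ 0.5627 -0.084   0.058 ] ctr [ 0.5442 -0.0748] size [0.05  0.085] yaw -0.414 along 0.0206 across -0.001 z ctr/dot 0.0529 0.056 slope 0.117
[ 58 107  86] [ 24 177 153] [  3 185 132]
```

View pics/crop0.png

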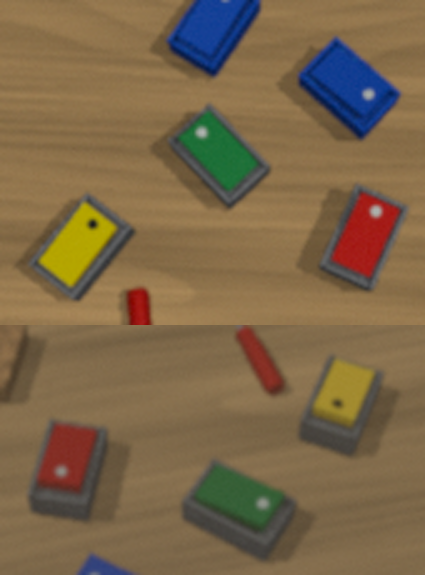

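Every dot measures 27–28 mm from its hinge and about 58 mm high, and the slopes read as off. That matches the description, and green is clearly not one of the blue look-alikes. Next I shut the fingers, turn, and travel towards green at z 0.21.

Request:
arm_command(motion=[[[0,0,0],-1,1],[[0,0,0],-1,1],[[0,0,0],-1,1],[[0,0,0],-1,1],[[0,0,0],-0.2,1],[[-0.2,-0.9,0],0,1],[[-0.24,-0.95,0],0,1],[[-0.24,-0.95,0],0,1],[[-0.24,-0.95,0],0,1],[[-0.24,-0.95,0],0,1],[[-0.24,-0.95,0],0,1],[[-0.24,-0.95,0],0,1],[[-0.24,-0.95,0],0,1],[[-0.24,-0.95,0],0,1],[[-0.24,-0.95,0],0,1],[[-0.24,-0.95,0],0,1],[[-0.24,-0.95,0],0,1],[[-0.24,-0.95,0],0,1],[[-0.24,-0.95,0],0,1],[[-0.24,-0.95,0],0,1]], grip_force=10)

```text
clock: 1.77
tool_pos: [0.4149, -0.268, 0.2132]
tcp_rot: [-0.0, 0.924, -0.381, -0.0]
contact_force: [0.7, -0.4, -0.5]
finger_gap: 0.0008
```

Request:
arm_command(motion=[[[-0.24,-0.95,0],0,1],[[-0.24,-0.95,0],0,1],[[-0.24,-0.95,0],0,1],[[-0.24,-0.95,0],0,1],[[-0.24,-0.95,0],0,1],[[-0.24,-0.95,0],0,1],[[-0.24,-0.95,0],0,1],[[-0.24,-0.95,0],0,1],[[-0.24,-0.95,0.2],0,1],[[-0.24,-0.95,0.4],0,1],[[-0.24,-0.95,0.4],0,1],[[-0.24,-0.95,0.4],0,1],[[-0.24,-0.8,0.4],0,1],[[-0.24,-0.6,0.2],0,1],[[0,0,0],0,1],[[0,0,0],0,1]])

```text
clock: 3.1
tool_pos: [0.6124, 0.0751, 0.1522]
tcp_rot: [0.001, 0.925, -0.38, -0.001]
contact_force: [0.1, -0.7, 0.6]
finger_gap: 0.0009
```

```bash
cat > to.py <<'E'
import sys
from h import *
from scipy.spatial.transform import Rotation as Ro
s=sense(); w,x,y,z=s['tcp_rot']; M=Ro.from_quat([x,y,z,w]).as_matrix()
print('clock',round(s['clock'],2),'tcp',s['tool_pos'].round(4),'yaw',round(float(np.arctan2(M[1,0],M[0,0])),3),'zax',M[:,2].round(3),'F',s['contact_force'].round(2),'gap',round(s['finger_gap'],4),'q6',s['q'][5].round(2))
if len(sys.argv)>1:
    t=np.array([float(a) for a in sys.argv[1:4]]); yaw=float(sys.argv[4])
    c,n=np.cos(yaw),np.sin(yaw); d=t-s['tool_pos']; B=np.array([[c,n,0],[n,-c,0],[0,0,-1]])
    print('shift after turn',(B@d/.03).round(2),'twist',round(-(yaw-float(np.arctan2(M[1,0],M[0,0])))/.12,2))
E
python3 to.py 0.645 0.117 0.07 -0.78
```

```text
clock 3.1 tcp [0.6124 0.0751 0.1522] yaw -0.78 zax [-0.002 -0.    -1.   ] F [ 0.08 -0.65  0.57] gap 0.0009 q6 0.86
shift after turn [-0.21 -1.76  2.74] twist 0.0
```

Request:
arm_command(motion=[[[-0.11,-0.88,0.4],0,1],[[-0.1,-0.88,0.8],0,1],[[0,0,0.9],0,1],[[0,0,0.5],0,1],[[0,0,0],0,1],[[0,0,0],0,1],[[0,0,0],0,1]])

```text
clock: 3.68
tool_pos: [0.6466, 0.1155, 0.077]
tcp_rot: [-0.0, 0.925, -0.381, 0.001]
contact_force: [-0.8, 0.9, 0.3]
finger_gap: 0.0008
```

```bash
python3 to.py 0.645 0.117 0.048 -0.78; python3 - <<'E'
from h import *
I,D=save('top','g1'); J,_=save('scene','g1s')
cv2.imwrite('pics/g1c.png',np.hstack([cv2.resize(x[...,::-1],(390,390),interpolation=cv2.INTER_CUBIC) for x in(I[130:260,230:360],J[150:280,290:420])]))
E
```

```text
clock 3.68 tcp [0.6466 0.1155 0.077 ] yaw -0.782 zax [ 0.002  0.    -1.   ] F [-0.77  0.95  0.32] gap 0.0008 q6 0.92
shift after turn [-0.07  0.    0.97] twist -0.01
```

View pics/g1c.png

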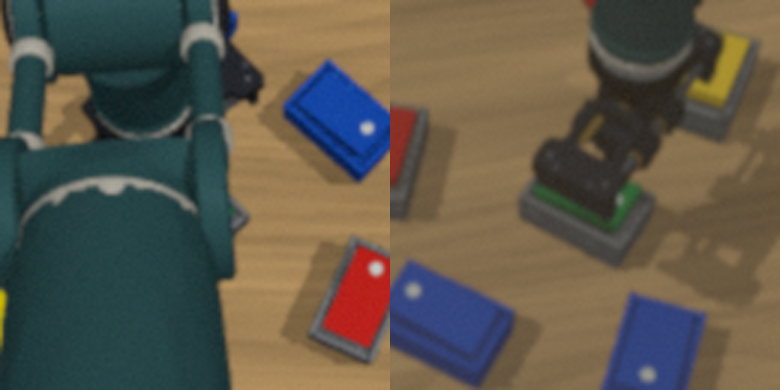

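The scene crop shows the fingertips right above the green dot at crop pixel (618,200). I'll press down slowly.

Request:
arm_command(motion=[[[-0.05,0,0.2],0,1],[[0,0,0.2],0,1],[[0,0,0.1],0,1],[[0,0,0.1],0,1],[[0,0,0.1],0,1],[[0,0,0.05],0,1],[[0,0,0],0,1]])

```text
clock: 4.37
tool_pos: [0.6441, 0.1174, 0.052]
tcp_rot: [0.0, 0.925, -0.38, -0.001]
contact_force: [0.5, 0.7, 0.0]
finger_gap: 0.0003
```

Request:
arm_command(motion=[[[0,0,0.06],0,1],[[0,0,0.05],0,1],[[0,0,0],0,1]])

```text
clock: 4.62
tool_pos: [0.6445, 0.1174, 0.0492]
tcp_rot: [0.0, 0.925, -0.38, -0.0]
contact_force: [-0.1, -1.0, -0.2]
finger_gap: 0.0002
```

Request:
arm_command(motion=[[[0,0,0.05],0,1],[[0,0,0.05],0,1],[[0,0,0],0,1]])

```text
clock: 4.87
tool_pos: [0.6444, 0.1174, 0.0462]
tcp_rot: [0.0, 0.925, -0.38, -0.0]
contact_force: [-1.4, 0.2, 0.1]
finger_gap: 0.0004
```

```bash
python3 to.py; python3 - <<'E'
from h import *
print(sense()['torque'])
J,_=save('scene','g2s')
cv2.imwrite('pics/g2c.png',cv2.resize(J[170:260,300:420,::-1],None,fx=6,fy=6,interpolation=cv2.INTER_CUBIC))
E
```

```text
clock 4.87 tcp [0.6444 0.1174 0.0462] yaw -0.78 zax [-0. -0. -1.] F [-1.41  0.19  0.12] gap 0.0004 q6 0.92
[-0.02469855 -0.04798388  0.0134413 ]
```

View pics/g2c.png

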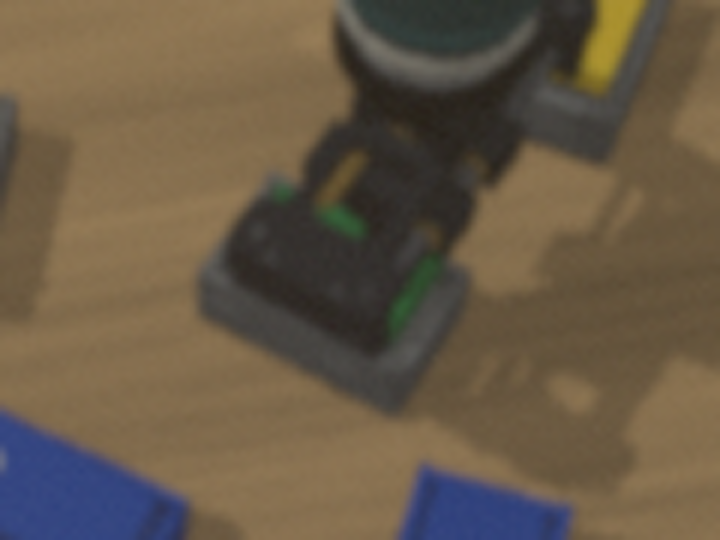

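```bash
python3 - <<'E'
from h import *
D=np.load('pics/g2s.npy'); I=cv2.imread('pics/g2s.png')
P=cloud('scene',D); 
c=np.array([.6239,.0975]); a=np.array([np.cos(.79),np.sin(.79)]); b=np.array([-a[1],a[0]])
H=cv2.cvtColor(I,cv2.COLOR_BGR2HSV)
for v in range(196,234,1):
  for u in range(330,382,1):
    p=P[v,u]; d=p[:2]-c
    if D[v,u]>0 and 40<H[v,u,0]<95 and H[v,u,1]>90 and abs(d@a)<.06 and abs(d@b)<.04: print(u,v,'along %.0f across %.0f z %.1f'%(d@a*1e3,d@b*1e3,p[2]*1e3))
E
```

```text
354 205 along -16 across 16 z 50.2
355 205 along -14 across 18 z 49.6
356 205 along -11 across 19 z 50.8
357 205 along -12 across 27 z 41.0
355 206 along -11 across 13 z 54.1
356 206 along -8 across 13 z 56.9
357 206 along -7 across 17 z 52.5
358 206 along 17 across -29 z 129.4
356 207 along -7 across 11 z 55.3
357 207 along -6 across 15 z 50.6
358 207 along -4 across 18 z 48.8
359 207 along -2 across 18 z 50.4
358 208 along -2 across 13 z 52.4
359 208 along 1 across 13 z 54.3
360 208 along 2 across 17 z 50.4
371 213 along 35 across 17 z 53.9
372 213 along 38 across 17 z 55.8
370 214 along 35 across 12 z 54.3
371 214 along 37 across 14 z 54.7
372 214 along 40 across 13 z 57.8
370 215 along 37 across 8 z 57.0
371 215 along 38 across 11 z 54.3
369 216 along 36 across 3 z 58.0
370 216 along 38 across 6 z 56.9
371 216 along 41 across 6 z 59.2
368 217 along 35 across 2 z 53.7
369 217 along 38 across 0 z 58.6
370 217 along 39 across 4 z 54.2
368 218 along 37 across -2 z 55.7
369 218 along 40 across -2 z 58.5
367 219 along 36 across -6 z 56.2
368 219 along 38 across -4 z 55.2
366 220 along 36 across -11 z 57.5
367 220 along 38 across -10 z 58.2
368 220 along 40 across -7 z 55.2
366 221 along 38 across -14 z 58.1
367 221 along 40 across -14 z 59.7
366 222 along 39 across -16 z 57.4
367 222 along 41 across -14 z 55.4
365 223 along 38 across -21 z 58.1
366 223 along 40 across -18 z 55.8
```

```bash
python3 - <<'E'
from h import *
D=np.load('pics/g2s.npy'); P=cloud('scene',D)
t=np.array([.6444,.1174]); yaw=-.78; X=np.array([np.cos(yaw),np.sin(yaw)]); Y=np.array([X[1],-X[0]])
for v in range(186,232,3):
  print(v,' '.join('%d,%d,%d'%((P[v,u,:2]-t)@X*1e3,(P[v,u,:2]-t)@Y*1e3,P[v,u,2]*1e3) for u in range(332,384,3)))
E
```

```text
186 -70,146,0 -76,139,-3 -81,132,-2 -84,124,0 -89,117,-1 -92,109,0 -98,103,-1 -103,95,0 -108,88,0 -5,31,158 38,2,230 36,-3,232 33,-9,232 28,-14,231 26,-20,234 21,-25,232 18,-31,232 10,-35,226
189 -58,138,4 -67,133,-2 -70,126,-1 -76,119,-1 -83,113,-6 -85,104,-1 -86,95,3 -92,89,1 -95,81,4 16,19,180 11,14,178 11,6,184 36,-11,227 35,-18,230 29,-23,227 24,-28,225 16,-32,219 -29,-22,158
192 -51,134,1 -55,126,1 -61,120,0 -66,113,-1 -70,106,0 -77,100,-4 -81,92,-1 -83,84,1 25,22,176 20,16,175 19,10,178 14,4,177 12,-2,180 12,-9,185 17,-19,199 8,-23,191 -12,-22,166 -20,-26,160
195 -44,129,-1 -51,123,-5 -54,116,-4 -60,109,-5 -64,101,-4 -68,94,-3 -69,85,2 26,28,160 34,17,178 23,14,167 24,6,175 22,0,177 18,-6,178 14,-12,178 18,-21,189 5,-23,175 -10,-24,158 -12,-31,160
198 -36,125,-4 -40,117,-2 -46,111,-4 -50,103,-3 -54,96,-3 -56,87,2 32,33,151 44,19,176 37,15,171 28,11,163 20,7,157 23,-1,167 22,-9,173 22,-16,178 17,-21,176 -1,-22,154 -5,-28,154 600,-252,1060
201 -24,117,2 -30,111,0 -35,104,-1 -37,95,3 -19,76,40 -20,68,45 56,20,178 49,16,173 40,12,165 30,9,155 28,2,157 24,-3,158 19,-8,156 30,-20,17
[... 1156 characters left out ...]
2 31,81,-2 36,69,14 36,60,23 34,52,27 34,43,34 86,8,136 85,0,142 92,-10,161 94,-18,170 95,-26,178 91,-31,178 81,-34,167 10,-13,53 -9,-13,25 -8,-22,35 -36,-20,-4 -38,-28,0 -43,-34,-1
225 39,76,-2 33,70,-5 34,60,4 37,50,17 36,41,24 35,33,30 36,24,39 87,-8,138 87,-16,146 93,-26,163 92,-33,168 23,-12,55 2,-11,26 6,-21,40 -12,-22,14 -25,-26,0 -30,-32,0 -34,-39,0
228 49,70,0 43,64,-1 39,57,-1 33,51,-4 35,41,8 34,33,13 34,24,22 35,14,32 34,7,37 87,-24,139 86,-31,145 13,-9,23 17,-19,38 7,-23,27 -14,-23,-2 -17,-30,0 -22,-37,-1 -25,-44,1
231 57,65,0 50,60,-3 47,52,-2 45,44,4 38,39,-2 34,32,-1 35,22,9 36,13,18 35,5,25 35,-3,33 34,-10,38 30,-17,38 24,-23,36 3,-23,6 -4,-28,1 -9,-35,0 -13,-41,0 -18,-48,-1
```

Green hasn't moved: its outer end still reads about 57 mm and there is no force. So the tips stand higher than reported when shut. I'll keep descending in small steps and watch the force.

Request:
arm_command(motion=[[[0,0,0.05],0,1],[[0,0,0.05],0,1],[[0,0,0],0,1]])

```text
clock: 5.17
tool_pos: [0.6443, 0.1174, 0.0431]
tcp_rot: [0.0, 0.925, -0.38, -0.0]
contact_force: [0.8, 0.4, -0.8]
finger_gap: 0.0005
```

Request:
arm_command(motion=[[[0,0,0.05],0,1],[[0,0,0.05],0,1],[[0,0,0],0,1]])

```text
clock: 5.42
tool_pos: [0.6443, 0.1174, 0.0401]
tcp_rot: [0.0, 0.925, -0.38, -0.0]
contact_force: [-0.3, 0.2, -0.3]
finger_gap: 0.0004
```

```bash
cat > pad.py <<'E'
from h import *
import sys
name,cx,cy,yaw=sys.argv[1],*map(float,sys.argv[2:5]); hr=dict(green=(40,95),yellow=(20,34),red=(-8,8))[sys.argv[5]]
c=np.array([cx,cy]); a=np.array([np.cos(yaw),np.sin(yaw)]); b=np.array([-a[1],a[0]])
for n in('scene','top'):
    I,D=save(n,name+n); H=cv2.cvtColor(I,cv2.COLOR_RGB2HSV).astype(int); h=H[...,0].copy(); h[h>150]-=180
    P=cloud(n,D); d=P[...,:2]-c; al=d@a; ac=d@b
    m=(D>0)&(h>=hr[0])&(h<=hr[1])&(H[...,1]>90)&(abs(al)<.045)&(abs(ac)<.028)&(P[...,2]<.075)&(P[...,2]>.04)
    for lo in range(-42,42,12):
        k=m&(al*1e3>=lo)&(al*1e3<lo+12)
        if k.sum()>2: print(n,'along',lo+6,'n',k.sum(),'z',round(float(np.median(P[k][:,2]))*1e3,1))
E
python3 pad.py g3 .6239 .0975 .79 green
python3 - <<'E'
from h import *
# finger search: lowest gripper points near tool axis in scene/top views
t=sense()['tool_pos'][:2]; yaw=-.78; X=np.array([np.cos(yaw),np.sin(yaw)]); Y=np.array([X[1],-X[0]])
for n in('scene','top'):
    P=cloud(n,np.load(f'pics/g3{n}.npy')); d=P[...,:2]-t; x=d@X*1e3; y=d@Y*1e3; z=P[...,2]*1e3
    for lo in range(60,150,10):
        k=(abs(x)<60)&(abs(y)<40)&(z>=lo)&(z<lo+10)
        if k.any(): print(n,lo,k.sum(),'x',np.percentile(x[k],[5,50,95]).round(),'y',np.percentile(y[k],[5,50,95]).round())
J=cv2.imread('pics/g3scene.png')
cv2.imwrite('pics/g3c.png',cv2.resize(J[180:250,320:400],None,fx=8,fy=8,interpolation=cv2.INTER_CUBIC))
E
```

```text
scene along -36 n 5 z 48.8
scene along -12 n 7 z 52.0
scene along 0 n 7 z 52.4
scene along 36 n 18 z 56.9
top along -36 n 6 z 47.6
scene 60 6 x [-10.  -3.   8.] y [-11.  -9.  -8.]
scene 70 1 x [14. 14. 14.] y [-10. -10. -10.]
scene 90 4 x [16. 18. 18.] y [ 5.  8. 10.]
scene 100 4 x [17. 19. 20.] y [-6.  6.  9.]
scene 120 6 x [29. 30. 31.] y [-2.  6. 13.]
scene 130 38 x [-29.  30.  33.] y [-34. -27.  11.]
scene 140 138 x [-55.  19.  46.] y [-33. -23.  21.]
top 140 9 x [53. 56. 59.] y [20. 24. 26.]
```

View pics/g3c.png

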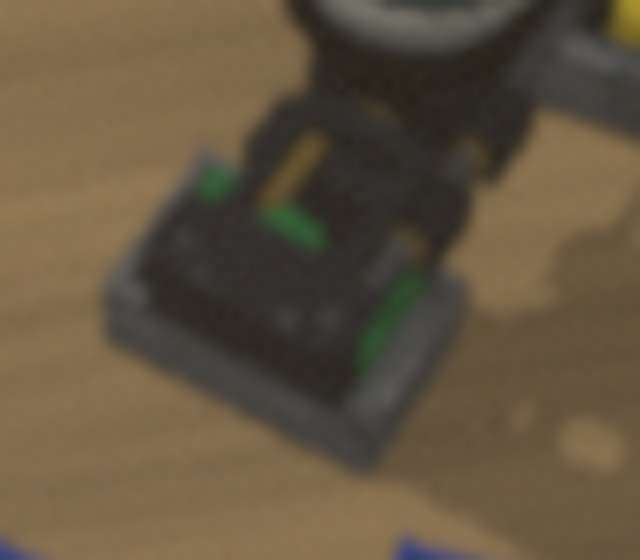

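Depth shows the finger sides now at z about 60–70 mm, just above the paddle. So the reported tip is roughly 18 mm lower than the true one. I'll continue in small steps.

Request:
arm_command(motion=[[[0,0,0.05],0,1],[[0,0,0.05],0,1],[[0,0,0],0,1]])

```text
clock: 5.77
tool_pos: [0.6443, 0.1174, 0.0371]
tcp_rot: [0.0, 0.925, -0.38, -0.0]
contact_force: [0.3, 0.1, 1.1]
finger_gap: 0.0003
```

Request:
arm_command(motion=[[[0,0,0.05],0,1],[[0,0,0.05],0,1],[[0,0,0],0,1]])

```text
clock: 6.02
tool_pos: [0.6443, 0.1174, 0.0341]
tcp_rot: [0.0, 0.925, -0.38, -0.0]
contact_force: [-0.6, -0.6, 0.8]
finger_gap: 0.0004
```

```bash
python3 pad.py g4 .6239 .0975 .79 green
```

```text
scene along -36 n 12 z 47.4
scene along -12 n 5 z 51.0
scene along 0 n 8 z 51.3
scene along 36 n 6 z 58.4
top along -36 n 6 z 49.6
```

Request:
arm_command(motion=[[[0,0,0.05],0,1],[[0,0,0.05],0,1],[[0,0,0],0,1]])

```text
clock: 6.37
tool_pos: [0.645, 0.1176, 0.0316]
tcp_rot: [-0.0, 0.925, -0.38, 0.0]
contact_force: [1.4, 0.9, 1.3]
finger_gap: 0.0006
```

Request:
arm_command(motion=[[[0,0,0.05],0,1],[[0,0,0.05],0,1],[[0,0,0],0,1]])

```text
clock: 6.62
tool_pos: [0.6448, 0.1175, 0.0284]
tcp_rot: [-0.0, 0.925, -0.38, 0.0]
contact_force: [1.6, 1.1, 1.7]
finger_gap: 0.0005
```

```bash
python3 pad.py g5 .6239 .0975 .79 green
```

```text
scene along -36 n 23 z 52.6
scene along -24 n 3 z 53.7
scene along -12 n 4 z 52.8
scene along 0 n 9 z 52.2
top along -36 n 5 z 52.9
```

It's moving: the undotted end has risen from 47.5 to 52.6 mm. I'll continue to the stop.

Request:
arm_command(motion=[[[0,0,0.05],0,1],[[0,0,0.05],0,1],[[0,0,0],0,1]])

```text
clock: 6.97
tool_pos: [0.645, 0.1177, 0.0256]
tcp_rot: [-0.0, 0.925, -0.38, 0.0]
contact_force: [0.8, 2.0, 1.2]
finger_gap: 0.0003
```

Request:
arm_command(motion=[[[0,0,0.05],0,1],[[0,0,0.05],0,1],[[0,0,0],0,1]])

```text
clock: 7.22
tool_pos: [0.6452, 0.1178, 0.0231]
tcp_rot: [-0.0, 0.925, -0.38, 0.0]
contact_force: [-0.0, 2.3, 6.3]
finger_gap: 0.0004
```

```bash
python3 pad.py g6 .6239 .0975 .79 green
```

```text
scene along -36 n 32 z 55.3
scene along -24 n 10 z 53.6
scene along 0 n 10 z 49.9
top along -36 n 5 z 55.0
```

Request:
arm_command(motion=[[[0,0,0.05],0,1],[[0,0,0],0,1],[[0,0,0],0,1]])

```text
clock: 7.57
tool_pos: [0.6453, 0.1178, 0.0223]
tcp_rot: [-0.0, 0.925, -0.38, 0.0]
contact_force: [-1.1, 1.2, 8.3]
finger_gap: 0.0006
```

Request:
arm_command(motion=[[[0,0,-0.2],0,1],[[0,0,-0.5],0,1],[[0,0,-0.8],0,1],[[0,0,-0.8],0,1],[[0,0,0],-1,1],[[0,0,0],-1,1],[[0,0,0],-1,1],[[0,0,0],-1,1],[[0,0,0],-1,1],[[0,0,0],-1,1],[[0,0,0],-1,1],[[0,0,0],-1,1],[[0,0,0],-1,1],[[0,0,0],-1,1],[[0,0,0],-1,1],[[0,0,0],-1,1],[[0,0,0],-1,1],[[0,0,0],-1,1],[[0,0,0],-0.7,1],[[0,0,0],0,1]])

```text
clock: 9.23
tool_pos: [0.6434, 0.1169, 0.0888]
tcp_rot: [-0.0, 0.881, 0.473, -0.001]
contact_force: [-0.5, 0.5, -0.7]
finger_gap: 0.0007
```

```bash
python3 to.py 0.535 0.229 0.055 0.98;python3 pad.py g7 .6239 .0975 .79 green
```

```text
clock 9.23 tcp [0.6434 0.1169 0.0888] yaw 0.986 zax [-0.003 -0.001 -1.   ] F [-0.51  0.53 -0.74] gap 0.0007 q6 -0.84
shift after turn [ 1.09 -5.08  1.13] twist 0.05
scene along -36 n 53 z 57.4
scene along -24 n 75 z 55.9
scene along -12 n 70 z 54.2
scene along 0 n 81 z 52.8
scene along 12 n 76 z 50.8
scene along 24 n 49 z 48.9
scene along 36 n 56 z 47.6
top along -36 n 4 z 57.5
```

Green is fully over (slope −0.136, it was +0.12). On to yellow.

Request:
arm_command(motion=[[[0.1,-0.5,0],0,1],[[0.2,-0.9,0],0,1],[[0.2,-0.95,0],0,1],[[0.2,-0.95,0],0,1],[[0.2,-0.9,0],0,1],[[0.19,-0.58,0.1],0,1],[[0.1,-0.3,0.3],0,1],[[0,0,0.4],0,1],[[0,0,0.33],0,1],[[0,0,0],0,1],[[0,0,0],0,1],[[0,0,0],0,1]])

```text
clock: 10.33
tool_pos: [0.538, 0.2307, 0.0557]
tcp_rot: [0.0, 0.882, 0.472, -0.0]
contact_force: [-1.1, 0.8, -0.3]
finger_gap: 0.0002
```

```bash
python3 to.py 0.535 0.229 0.0225 0.98;python3 pad.py y1 .5120 .2445 -.595 yellow
```

```text
clock 10.33 tcp [0.538  0.2307 0.0557] yaw 0.983 zax [-0.001 -0.    -1.   ] F [-1.13  0.81 -0.3 ] gap 0.0002 q6 -0.62
shift after turn [-0.1  -0.05  1.11] twist 0.02
scene along -12 n 12 z 49.6
scene along 0 n 18 z 52.4
scene along 12 n 20 z 54.0
scene along 24 n 46 z 55.9
scene along 36 n 93 z 55.9
top along 12 n 8 z 54.9
top along 24 n 20 z 57.9
top along 36 n 14 z 58.1
```

Request:
arm_command(motion=[[[-0.08,-0.03,0.2],0,1],[[0,0,0.2],0,1],[[0,0,0.15],0,1],[[0,0,0.1],0,1],[[0,0,0.08],0,1],[[0,0,0.06],0,1],[[0,0,0.06],0,1],[[0,0,0.06],0,1],[[0,0,0.05],0,1],[[0,0,0],0,1]])

```text
clock: 11.27
tool_pos: [0.5359, 0.23, 0.0275]
tcp_rot: [0.0, 0.881, 0.472, 0.0]
contact_force: [0.7, -0.0, 2.1]
finger_gap: 0.0004
```

Request:
arm_command(motion=[[[0,0,0.05],0,1],[[0,0,0.05],0,1],[[0,0,0],0,1]])

```text
clock: 11.52
tool_pos: [0.5362, 0.23, 0.0246]
tcp_rot: [0.0, 0.881, 0.472, 0.001]
contact_force: [1.7, -2.0, 3.7]
finger_gap: 0.0003
```

Request:
arm_command(motion=[[[0,0,0.05],0,1],[[0,0,0.04],0,1],[[0,0,0],0,1],[[0,0,0],0,1]])

```text
clock: 11.85
tool_pos: [0.5363, 0.2301, 0.0226]
tcp_rot: [0.0, 0.881, 0.472, 0.001]
contact_force: [0.4, -3.9, 7.6]
finger_gap: 0.0003
```

Request:
arm_command(motion=[[[0,0,-0.2],0,1],[[0,0,-0.5],0,1],[[0,0,-0.8],0,1],[[0,0,-0.8],0,1],[[0,0,0],0,1],[[0,0,0],0,1]])

```text
clock: 12.35
tool_pos: [0.536, 0.2309, 0.0917]
tcp_rot: [-0.0, 0.881, 0.472, 0.001]
contact_force: [-0.1, 0.3, 0.1]
finger_gap: 0.0005
```

```bash
python3 to.py 0.564 -0.084 0.055 1.18;python3 pad.py y2 .5120 .2445 -.595 yellow
```

```text
clock 12.35 tcp [0.536  0.2309 0.0917] yaw 0.984 zax [ 0.002  0.002 -1.   ] F [-0.13  0.35  0.09] gap 0.0005 q6 -0.62
shift after turn [-9.35  4.86  1.22] twist -1.63
scene along -36 n 15 z 56.7
scene along -24 n 21 z 56.2
scene along -12 n 54 z 54.1
scene along 0 n 64 z 51.9
scene along 12 n 63 z 50.9
scene along 24 n 65 z 49.2
scene along 36 n 77 z 46.9
top along 12 n 17 z 52.2
top along 24 n 27 z 50.1
top along 36 n 18 z 48.2
```

Yellow is fully over too (slope −0.136). On to red.

Request:
arm_command(motion=[[[0,0,0],-0.8,1],[[0,0,0],-0.83,1],[[-0.35,0.18,0],0,1],[[-0.75,0.4,0],0,1],[[-0.8,0.42,0],0,1],[[-0.8,0.42,0],0,1],[[-0.8,0.42,0],0,1],[[-0.8,0.42,0],0,1],[[-0.8,0.42,0],0,1],[[-0.8,0.42,0],0,1],[[-0.8,0.42,0],0,1],[[-0.8,0.42,0],0,1],[[-0.8,0.42,0],0,1],[[-0.6,0.3,0],0,1],[[-0.25,0.12,0.2],0,1],[[0,0,0.4],0,1],[[0,0,0.4],0,1],[[0,0,0.2],0,1],[[0,0,0],0,1],[[0,0,0],0,1]])

```text
clock: 14.12
tool_pos: [0.5621, -0.0771, 0.0531]
tcp_rot: [-0.001, 0.831, 0.557, -0.001]
contact_force: [0.1, -0.1, 0.9]
finger_gap: 0.0009
```

```bash
python3 to.py 0.564 -0.084 0.0225 1.18;python3 pad.py r1 .5368 -.0718 -.395 red
```

```text
clock 14.12 tcp [ 0.5621 -0.0771  0.0531] yaw 1.181 zax [-0.003  0.001 -1.   ] F [ 0.06 -0.06  0.86] gap 0.0009 q6 -1.36
shift after turn [-0.19  0.15  1.02] twist 0.01
scene along -36 n 7 z 46.0
scene along -24 n 3 z 47.4
scene along -12 n 6 z 48.6
scene along 0 n 16 z 52.4
scene along 12 n 26 z 53.1
scene along 24 n 43 z 55.6
scene along 36 n 68 z 56.6
top along 0 n 37 z 54.2
top along 12 n 29 z 54.5
```

Request:
arm_command(motion=[[[-0.19,0.13,0.1],0,1],[[0,0,0.2],0,1],[[0,0,0.15],0,1],[[0,0,0.1],0,1],[[0,0,0.08],0,1],[[0,0,0.06],0,1],[[0,0,0.06],0,1],[[0,0,0.06],0,1],[[0,0,0.05],0,1],[[0,0,0],0,1]])

```text
clock: 15.05
tool_pos: [0.5651, -0.0853, 0.0289]
tcp_rot: [0.0, 0.831, 0.556, 0.0]
contact_force: [0.7, -0.1, 0.9]
finger_gap: 0.0008
```

Request:
arm_command(motion=[[[0,0,0.05],0,1],[[0,0,0.05],0,1],[[0,0,0],0,1]])

```text
clock: 15.3
tool_pos: [0.5654, -0.0853, 0.0261]
tcp_rot: [0.0, 0.831, 0.556, 0.0]
contact_force: [2.2, -1.0, 2.7]
finger_gap: 0.0003
```

Request:
arm_command(motion=[[[0,0,0.05],0,1],[[0,0,0.05],0,1],[[0,0,0.03],0,1],[[0,0,0],0,1],[[0,0,0],0,1]])

```text
clock: 15.72
tool_pos: [0.5656, -0.0854, 0.0228]
tcp_rot: [0.001, 0.831, 0.556, 0.001]
contact_force: [0.9, -1.6, 7.1]
finger_gap: 0.0004
```

Lift, then back off towards the empty bench so both cameras can see all the boxes.

Request:
arm_command(motion=[[[0,0,-0.2],0,1],[[0,0,-0.5],0,1],[[0,0,-0.9],0,1],[[0,0,-0.9],0,1],[[0,0,-0.9],0,1],[[0,0,-0.9],0,1],[[0,0,-0.9],0,1],[[-0.5,0.3,-0.3],0,1],[[-0.8,0.5,0],0,1],[[-0.8,0.5,0],0,1],[[-0.8,0.5,0],0,1],[[-0.8,0.5,0],0,1],[[-0.8,0.5,0],0,1],[[-0.8,0.5,0],0,1],[[-0.8,0.5,0],0,1],[[-0.8,0.5,0],0,1],[[-0.8,0.5,0],0,1],[[-0.8,0.5,0],0,1],[[-0.8,0.5,0],0,1],[[-0.8,0.5,0],0,1]])

```text
clock: 17.38
tool_pos: [0.623, -0.4376, 0.1854]
tcp_rot: [-0.002, 0.831, 0.556, -0.0]
contact_force: [0.8, 0.0, -0.6]
finger_gap: 0.0005
```

Request:
arm_command(motion=[[[-0.8,-0.4,0],0,1],[[-0.8,-0.4,0],0,1],[[-0.8,-0.4,0],0,1],[[-0.8,-0.4,0],0,1],[[-0.8,-0.4,0],0,1],[[-0.8,-0.4,0],0,1],[[-0.8,-0.4,0],0,1],[[-0.8,-0.4,0],0,1],[[-0.5,-0.2,0],0,1],[[0,0,0],0,1],[[0,0,0],0,1],[[0,0,0],0,1]])

```text
clock: 18.38
tool_pos: [0.4515, -0.5887, 0.1864]
tcp_rot: [-0.001, 0.831, 0.556, 0.0]
contact_force: [0.1, 0.0, -1.2]
finger_gap: 0.0003
```

```bash
python3 to.py; python3 pad.py f .5368 -.0718 -.395 red; python3 - <<'E'
from m import *
import warnings; warnings.simplefilter('ignore')
for n in('top','scene'):
    I=cv2.imread(f'pics/f{n}.png')[...,::-1].copy(); D=np.load(f'pics/f{n}.npy')
    for c in R:
        try: measure(n,I,D,c)
        except Exception as e: print(n,c,e)
    I0=cv2.imread(f'pics/{n}0.png')[...,::-1]; P=cloud(n,D)
    # white paddle plane before/after
    for D_,I_ in((np.load(f'pics/{n}0.npy'),I0),(D,I)):
        u,v=dict(top=(421,204),scene=(214,238))[n]; H=cv2.cvtColor(np.ascontiguousarray(I_[v-14:v+14,u-11:u+11]),cv2.COLOR_RGB2GRAY)
        A=cloud(n,D_)[v-14:v+14,u-11:u+11][H>H.mean()]; A=A[(A[:,2]>.044)&(A[:,2]<.066)]; l=np.linalg.lstsq(np.c_[A[:,:2],np.ones(len(A))],A[:,2],rcond=None)[0]; print('white',n,len(A),l.round(3))
a,b=[cv2.imread(f'pics/f{n}.png') for n in('top','scene')]
cv2.imwrite('pics/fin.png',np.vstack([cv2.resize(a[90:320,140:500],(720,460))[:, :],np.zeros((2,720,3),np.uint8)]))
E
```

```text
clock 18.38 tcp [ 0.4515 -0.5887  0.1864] yaw 1.18 zax [ 0.     0.002 -1.   ] F [ 0.06  0.05 -1.16] gap 0.0003 q6 -2.13
scene along -36 n 45 z 57.8
scene along -24 n 69 z 56.1
scene along -12 n 70 z 54.5
scene along 0 n 74 z 52.6
scene along 12 n 78 z 51.4
scene along 24 n 63 z 48.9
scene along 36 n 62 z 48.1
top along -36 n 76 z 58.8
top along -24 n 71 z 56.9
top along -12 n 75 z 55.2
top along 0 n 71 z 53.6
top along 12 n 68 z 51.7
top along 24 n 60 z 50.0
top along 36 n 55 z 48.3
top green dotpx [284.9 187.8] dot [0.6427 0.1178 0.058 ] ctr [0.6237 0.097 ] size [0.082 0.048] yaw 0.827 along 0.0281 across 0.0001 z ctr/dot 0.0537 0.0504 slope -0.139
top yellow dotpx [242.4 224.2] dot [0.5333 0.2284 0.058 ] ctr [0.5104 0.2448] size [0.048 0.082] yaw -0.629 along 0.0282 across 0.0002 z ctr/dot 0.0537 0.0506 slope -0.135
top red dotpx [354.9 219. ] dot [ 0.5623 -0.0821  0.058 ] ctr [ 0.5363 -0.0718] size [0.05  0.084] yaw -0.388 along 0.028 across 0.0003 z ctr/dot 0.0535 0.0489 slope -0.15
white top 421 [ 0.113  0.01  -0.014]
white top 421 [ 0.112  0.026 -0.008]
scene green dotpx [365.1 217.6] dot [0.6498 0.1145 0.058 ] ctr [0.6302 0.0927] size [0.081 0.049] yaw 0.751 along 0.0292 across 0.0025 z ctr/dot 0.0527 0.0495 slope -0.133
scene yellow dotpx [394.  178.1] dot [0.5413 0.2251 0.058 ] ctr [0.5177 0.2412] size [0.043 0.089] yaw -0.593 along 0.0286 across -0.0002 z ctr/dot 0.0519 0.0487 slope -0.138
scene red dotpx [284.1 205.2] dot [ 0.5696 -0.085   0.058 ] ctr [ 0.5444 -0.0746] size [0.05  0.092] yaw -0.364 along 0.0273 across -0.0007 z ctr/dot 0.052 0.0482 slope -0.134
white scene 415 [ 0.126  0.011 -0.022]
white scene 412 [ 0.131 -0.002 -0.029]
```

View pics/fin.png

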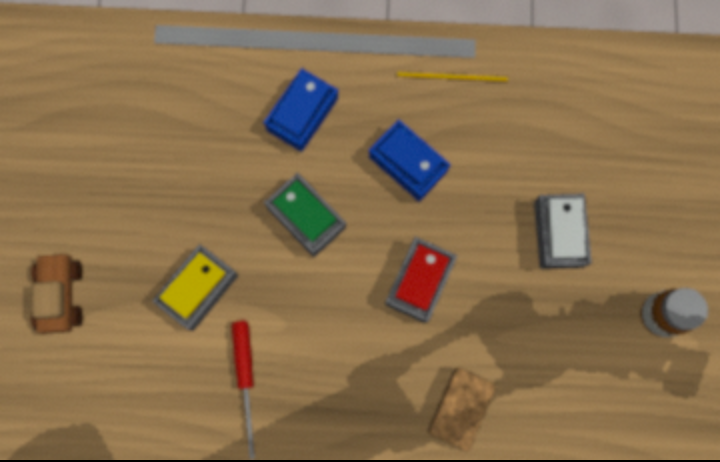

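View pics/fscene.png

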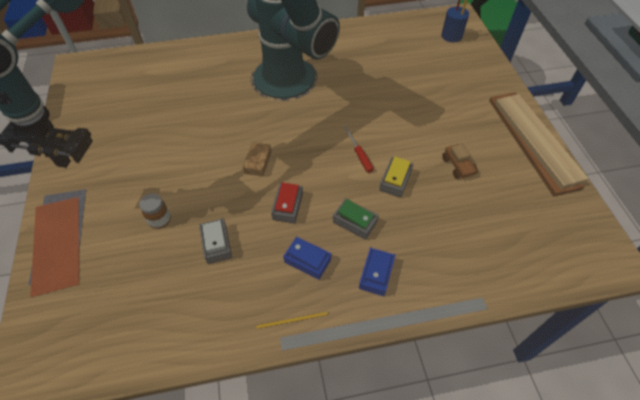

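Both views show the three paddles rocked over, the boxes and other things where they were, and the hand clear over the empty bench. Handing in.

```bash
python3 -c "
from bench import *
print(job_done(), sense()['clock'])"
```

```text
the job is handed in; nothing more can be done
the job is handed in; nothing more can be done
```

I switched on green, then yellow, then red by pressing each dot with the closed fingertips, and handed the job in at about 18.5 s of the 48 s allowed. The force readings I took while pressing peaked at about 8 N.

**Final checks:**
- **Paddles on:** in both views the three paddles slope −0.13 to −0.15; before, they sloped +0.12 to +0.14. The dots are down from about 58 mm to about 50 mm.
- **White switch:** its slope is unchanged, so it is still off.
- **Boxes and other things:** the centres of the three boxes moved less than 1 mm. The white box, the blue look-alikes and everything else look where they were.
- **Hand:** it is clear, over empty bench at about z 0.19.

**What disagreed:**
- **Fingertip height:** the closed fingertips touched about 25 mm higher than the reported tip position suggested. I found the contact from the depth pictures and the force instead.
- **Camera offset:** the scene camera's depth reads 1–2 mm lower than the top camera's, and its paddle centres sit up to about 8 mm off. I therefore took the box centres and the 1 mm check from the top view.
- **How "fully on" was judged:** I could not read the paddle angles directly, so it rests on these slopes and on the force rising at each stop.

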